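# Hold the water filter's cover open

### The arm

A 6-joint arm with a two-finger parallel gripper is mounted at the origin on the work surface. World frame = base frame: x ahead of the robot, y to its left, z up, the work surface at z = 0. Lengths are in m, angles in degrees, forces in N, time in s.
With the tool pointing down it reaches from about 0.4 to 0.825 m from the base axis. Payload 7 kg.
Tool frame: the origin (TCP) lies at the very end of the fingers, on their centre line; the grasp point (between the pads) lies 19 mm behind it (r.grip_depth is the distance from the TCP to the grasp point, in m); z points along the fingers, y is the line along which they close (so a half turn about z gives the same grasp; the last joint's range is limited). The gripper opens to 88 mm and grips with 3 to 60 N. Pads are 19 mm wide; open, the fingers measure 130 mm over their backs; the gripper's body (78 mm by 193 mm) begins 47 mm behind the grasp point.
Start: joints at [-55.915, 20.546, 0.682, 0, -70.136, -16.507], TCP at [0.204, -0.643, 0.227] pointing down, gripper open.
Joint ranges: [-176.03, 176.03], [-82.01, 121.73], [-58.28, 71.71], [-173.87, 95.51], [-174.79, -0.11], [-173.66, 173.66]. Speed limits (degrees/s): [136.94, 136.94, 172.46, 180, 180, 180].

### API

Orientations are given as [roll, pitch, yaw] about the fixed x, y, z axes, in that order (R = Rz(yaw) Ry(pitch) Rx(roll)).
In Python, from plant import r gives the robot as it stands.
- The arm moves only by the tool play_rows, never from a script. Its argument "rows" is a list that holds one entry, the list of rows, each a list of 5 numbers: the closure, from 0 (fully open) to 1 (shut), then the shift along the tool's x, y, z each as a share of 0.5 m, from -1 to 1, then the turn about the tool's z as a share of 1.5 rad, from -1 to 1. A call has exactly 8 rows; each row is the pose to reach, as a shift and turn from the pose commanded when the call began, along the tool's axes at that moment; what a row does not reach only later rows make up. A row lasts 1/12 s, in which the tool goes at most 41.7 mm and 7.16 degrees, less where a joint would pass 70% of its speed; a pose out of reach is approached as far as the arm can. A call with a number of a shift or a turn outside -1 to 1 is refused whole. A call with a gripper value outside its range is refused whole. The fingers move at their own pace and stop on an object; "squeeze" is the grip in N (left out, the last holds). Time passes only in rows, so rows that repeat a pose let the fingers close, or fill a call up. It gives the time, the measured TCP pose, the force, the opening and the grip force at its end, in the units of the state.
- r.get_state(): the state, without advancing time (a new reading comes with each control period).
- r.capture(name): name is "side" or "top" or "wrist"; returns the picture (480x640x3 uint8, red, green, blue); there is no depth.
- r.camera_info(name): a dict with "fovy" (degrees; the focal length in pixels is half the picture's height over the tangent of half this angle, whatever the lens; pixels are square), "cx", "cy" (the principal point, pixels), "k1" (the pictures are not rectified: a ray, as slopes to the right and down, at radius r is drawn at 1 + k1 r^2 times it, then the intrinsics apply), "pose" (4x4, takes a point from camera to world coordinates). Camera axes: x right, y down, z forward; pixel columns grow to the right and rows downward; lengths in m; the calibration is good to about 2 mm. A picture is of the moment at which its call begins: read the wrist's pose just before it. camera_info takes no time and is no camera call; for the wrist camera it gives the pose at the moment of the call.
- r.close_job(): hands the job in; it is judged then, once.
The state is a dict: "time_s": time; "joints": joint angles; "qd": joint speeds; "joint_torque": joint torques, N m; "tcp_pos": TCP position; "eef_rot": TCP orientation; "contact_force": force on the tool from outside, world axes, zero at the start; "moment": the same for the moment, N m; "gripper_width": finger opening in m; "gripper_force": force on a finger pad.
Only numpy, scipy, OpenCV 4.12 (cv2) and the standard library are available. Lean on these libraries where they do the work, as an engineer would, in place of code of your own. Each camera call takes 0.05 s, during which the arm holds its last target. There are 200 camera calls.

### The job

On the kitchen counter stands a water-filter unit; turn both black wing knobs at its front clockwise (seen from above) fully to their end stops, so that they free the cover, before lifting it. Then raise the hinged cover with the gripper and hold it at 45 degrees open so that the cartridges inside can be looked at: it falls shut if let go, so finish while still holding it there, steadily. Leave the mug, the jar and the bowl where they stand.

Things in the scene. Friction and masses are not known exactly. Their poses are not given: they have to be found in the camera images.
- housing: White box of the filter unit, fixed: 282 mm deep (its x), 320 wide (y), 132 tall. Origin: centre of the underside; x points from the front (knob side, facing the robot, turned up to about 20 degrees) to the back, y to the left seen from the robot, z up. The first 47 mm of depth are a solid deck, top at 132 mm, carrying the knobs; behind it, under the cover, lie two cartridges.
- cover: Grey flat cover, 226 mm deep, 312 wide, 12 thick, about 0.55 kg, its top level with the front deck (132 mm) when shut; it reaches from 2 mm behind the deck to the hinge at the back. Origin on the hinge line at mid width and half thickness (not the cover's centre); axes as the housing's when shut, tilting with the cover.
- cover_bar (a point): Middle of the round dark steel bar handle: 12 mm thick, 120 long between two 10 mm posts, along the housing's y, fixed to the cover. Its axis is 40 mm above the cover's top (34 mm free below), and when shut 184 mm in front of and 46 mm above the hinge line, 172 mm above the counter. Being round it can turn between gripper pads as the cover swings.
- hinge_line (a point): Point on the fixed hinge line at mid width: 134 mm behind the housing's origin, 126 mm above the counter. The cover turns about the housing's y axis through it. Axes as the housing's.
- cover_hinge (a joint): Opening angle of the cover in rad: 0 shut, grows as the front edge rises and swings back away from the robot, stop at 1.2. 45 degrees is 0.785. The cover's weight shuts it from any angle; the hinge is nearly frictionless.
- turn_left (a joint): Angle of the left (+y) wing knob in rad: grows clockwise seen from above; 0 with the wing along the housing's x, end stop at 1.4 (wing nearly along y). Starts at 0 to 0.45, the wing's rear end over the cover's edge, blocking it. Stays where it is left (friction about 0.05 N m).
- turn_right (a joint): Angle of the right (-y) wing knob in rad: same sense (also clockwise), range and behaviour as the left one.
- wing_left (a point): On the turning axis of the left wing knob, 22 mm above the front deck (154 mm above the counter), the height to grip. The wing is an upright black bar 52 mm long along this frame's x, centred on the axis, 12 thick along y, from 4 to 30 mm above the deck; the frame turns with it. The axis is 116 mm in front of the housing's origin, 115 mm to its left.
- wing_right (a point): The same for the right wing knob: 116 mm in front of the housing's origin and 115 mm to its right.
- mug: White mug, 80 mm across, 90 tall, standing loose to one side of the unit; origin at the centre of its underside. Bystander.
- jar: Amber glass jar, 70 mm across, 110 tall, standing loose; origin at the centre of its underside. Bystander.
- bowl: Wooden bowl, 120 mm across, 55 tall, standing loose; origin at the centre of its underside. Bystander.

How it is judged (in metres and radians):
On the way:
1. both wing knobs are turned clockwise to their end stops while the cover is still shut (value of joint each of turn_left, turn_right above 1.28 rad and value of joint cover_hinge below 0.12 rad), for 0.1 s.
At the end, for the whole second after the job is handed in: The cover is held still (under 0.06 rad/s) at 45 degrees open, within 8 degrees, by the gripper's fingers (at least 0.8 N between them and the cover) and by no loose object; both wing knobs are within 0.12 rad of their end stops; mug, jar and bowl are within 30 mm of where they stood (value of joint cover_hinge between 0.645 and 0.925 rad and velocity of joint cover_hinge between -0.06 and 0.06 rad/s and contact force between the fingers and cover above 0.8 N and value of joint each of turn_left, turn_right above 1.28 rad and contact force between cover and mug below 0.2 N and contact force between cover and jar below 0.2 N and contact force between cover and bowl below 0.2 N and distance of each of mug, jar, bowl from where it was at the start of the episode below 0.03 m); the arm keeps its last pose, push and grip.
It fails at once if the white mug is pushed away or knocked over (distance of mug from where it was at the start of the episode above 0.03 m or angle between mug's own z axis and vertical above 0.4 rad).
It fails at once if the amber jar is pushed away or knocked over (distance of jar from where it was at the start of the episode above 0.03 m or angle between jar's own z axis and vertical above 0.4 rad).
It fails at once if the wooden bowl is pushed away or knocked over (distance of bowl from where it was at the start of the episode above 0.03 m or angle between bowl's own z axis and vertical above 0.4 rad).
It also fails if it takes over 54 s, if anything falls off the work surface, if the arm or the gripper's body presses on something with over 40 N, if the wrist force passes 120 N, or if a joint passes its speed limit or range.

## Working session

There is one attempt and no reset: what is moved stays moved. The work goes in short steps, Python scripts to look and compute and a tool call to move; the robot and the scene stay as the last step left them, time stands still between calls to the robot, and variables do not carry over. Pictures are saved under pics/ and viewed, at most 10 in all, crops included, and the job is handed in when it is done.

Besides the shell and the picture viewer there is one more tool, called after "Call:" as a command line: name --argument value ..., lists and objects as JSON in quotes. play_rows: Moves the arm, as the interface text tells. Its arguments: {"type":"object","properties":{"rows":{"type":"array","items":{"type":"array","items":{"type":"array","items":{"type":"number"}}}},"squeeze":{"type":"number"}},"required":["rows"]}

```bash
ls; mkdir -p pics; python3 - <<'E'
from plant import r
import cv2
print(r.get_state())
for n in ("top","side"):
    print(n,r.camera_info(n)); cv2.imwrite(f"pics/{n}0.png",r.capture(n)[:,:,::-1])
E
```

```text
pics
{'time_s': 0.0, 'joints': array([-5.59148985e+01,  2.05903038e+01,  6.33939798e-01, -1.98131902e-02,
       -7.01370675e+01, -1.65055411e+01]), 'qd': array([ 0.0507527 , -0.00500152,  0.05162026,  0.08764205,  0.06493215,
       -0.03393295]), 'joint_torque': array([ 2.39204292e-04, -5.82720137e+01,  2.93059820e+01,  6.99726328e+00,
        6.93379756e-03, -2.45358196e-04]), 'tcp_pos': array([ 0.20367546, -0.64301764,  0.2256377 ]), 'eef_rot': array([ 1.79905126e+02, -8.68892028e-03, -1.62427180e+02]), 'contact_force': array([ 0.27446449, -1.01576797,  0.64676161]), 'moment': array([0.04272918, 0.06241526, 0.02321591]), 'gripper_force': 0.0, 'gripper_width': 0.08775874312354166}
top {'fovy': 42.93762255282656, 'cx': 320.71286205519823, 'cy': 241.14003721214706, 'k1': -0.01169767112097042, 'pose': array([[ 0.02318744, -0.99258178,  0.11934716,  0.44934662],
       [-0.99967924, -0.02180404,  0.01288434, -0.00618473],
       [-0.01018651, -0.11960763, -0.99276898,  1.44326776],
       [ 0.        ,  0.        ,  0.        ,  1.        ]])}
side {'fovy': 46.13751384212041, 'cx': 323.1773653130208, 'cy': 230.1131420018796, 'k1': -0.0782025649369973, 'pose': array([[-0.88620574, -0.29883447,  0.35403015,  0.12383742],
       [-0.46322644,  0.5586985 , -0.68795149,  0.95611042],
       [ 0.00778751, -0.77366268, -0.63354985,  0.99339072],
       [ 0.        ,  0.        ,  0.        ,  1.        ]])}
```

View pics/top0.png

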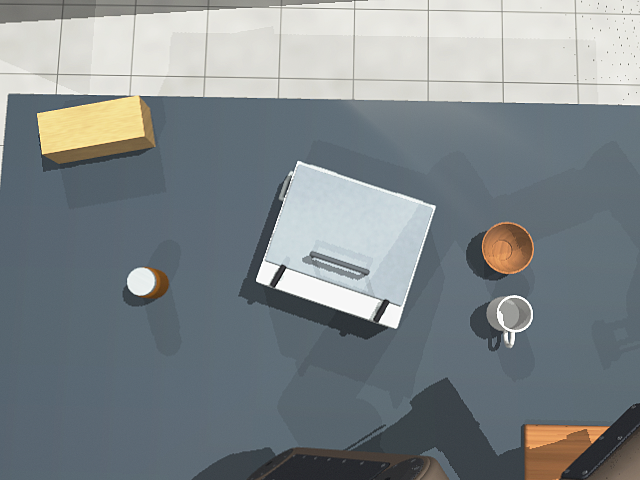

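View pics/side0.png

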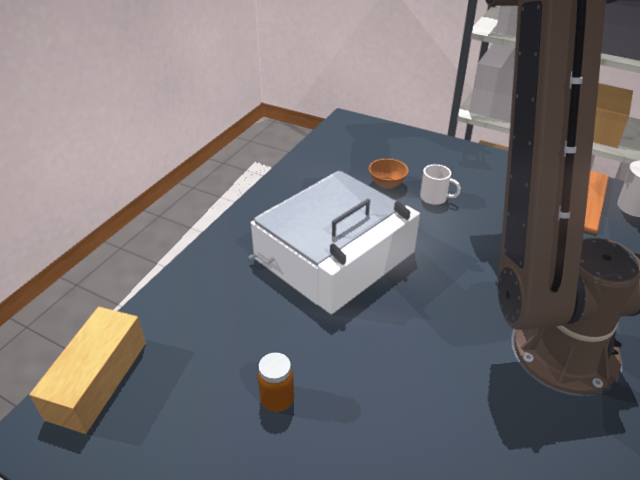

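The top view shows the housing with front corners at about (257,283) and (397,328) and back corners at (299,162) and (435,206). The wings are at (278,276) and (381,311), and the bar runs from (312,254) to (367,272). The jar is at (148,283), the mug at (510,313) and the bowl at (508,248), all well clear of the unit.

```bash
cat > h.py <<'E'
import numpy as np, cv2
from plant import r
def ray(cam,uv):
    i=r.camera_info(cam) if isinstance(cam,str) else cam
    f=240/np.tan(np.radians(i["fovy"])/2); K=np.array([[f,0,i["cx"]],[0,f,i["cy"]],[0,0,1]])
    n=cv2.undistortPoints(np.array(uv,float).reshape(-1,1,2),K,np.array([i["k1"],0,0,0,0.])).reshape(-1,2)
    T=i["pose"]; return T[:3,3], np.c_[n,np.ones(len(n))]@T[:3,:3].T
def onz(cam,uv,z):
    o,d=ray(cam,uv); return o+d*((z-o[2])/d[:,2])[:,None]
def blob(im,box,thr):
    x0,y0,x1,y1=box; m=(im[y0:y1,x0:x1].max(2)<thr).astype(np.uint8)
    n,l,s,c=cv2.connectedComponentsWithStats(m); k=1+np.argmax(s[1:,4])
    ys,xs=np.nonzero(l==k); p=np.c_[xs+x0,ys+y0].astype(np.float32)
    return p,cv2.minAreaRect(p)
E
python3 - <<'E'
from h import *
im=cv2.imread("pics/top0.png")
c=onz("top",[(257,283),(397,328),(435,206),(299,162)],.132); print("corners",c.round(4).tolist())
cen=c.mean(0); print("centre",cen, "sides",[np.linalg.norm(c[i]-c[i-1]).round(4) for i in range(4)])
w=c[0]-c[1]; print("yaw from front", np.degrees(np.arctan2(-w[0],w[1])))
for n,b,z in (("L",(266,258,292,294),.16),("R",(366,294,396,328),.16),("bar",(305,245,375,282),.175)):
    p,rc=blob(im,b,75); bx=onz("top",cv2.boxPoints(rc),z)
    e=[bx[1]-bx[0],bx[2]-bx[1]]; L=max(e,key=np.linalg.norm); s=min(e,key=np.linalg.norm)
    print(n,len(p),onz("top",[rc[0]],z),"len",np.linalg.norm(L),np.linalg.norm(s),"dir",np.degrees(np.arctan2(L[1],L[0])))
E
```

```text
corners [[0.5134, 0.1456, 0.132], [0.4246, -0.1556, 0.132], [0.6895, -0.2361, 0.132], [0.7813, 0.0627, 0.132]]
centre [ 0.60216826 -0.04584837  0.132     ] sides [np.float64(0.2804), np.float64(0.3141), np.float64(0.2768), np.float64(0.3125)]
yaw from front -16.420541054742806
L 128 [[0.52888928 0.09911018 0.16      ]] len 0.04894563567614696 0.011732792638157753 dir -27.350483335242554
R 133 [[ 0.46081233 -0.11830649  0.16      ]] len 0.05052458342884516 0.012112735836751532 dir -30.23034627188431
bar 4 [[0.57017588 0.02773613 0.175     ]] len 0.002963202588590803 0.002955357691235615 dir -133.77324629727772
```

```bash
cat >> h.py <<'E'
from scipy.spatial.transform import Rotation as Ro
def plan(pos,yaw):
    s=r.get_state(); R=Ro.from_euler("xyz",s["eef_rot"],degrees=True).as_matrix()
    d=R.T@(np.array(pos)-s["tcp_pos"]); dy=-(yaw-s["eef_rot"][2])
    print("now",s["time_s"],s["tcp_pos"].round(4),s["eef_rot"].round(2),"F",s["contact_force"].round(1),"w",round(s["gripper_width"],4),"j",s["joints"].round(0))
    print("shares",(d/.5).round(4),"turn",round(np.radians(dy)/1.5,4))
E
python3 - <<'E'
from h import *
plan((.46,-.118,.30),-30.2)
E
```

```text
now 0.1 [ 0.2037 -0.6431  0.2257] [ 1.7991e+02 -1.0000e-02 -1.6243e+02] F [ 0.2 -1.2 -0.5] w 0.0878 j [-56.  21.   1.  -0. -70. -17.]
shares [-0.8057  0.8466 -0.1474] turn -1.5385
```

Call:
play_rows --rows '[[[0, -0.05, 0.05, -0.02, -0.08], [0, -0.1, 0.1, -0.04, -0.16], [0, -0.15, 0.16, -0.06, -0.24], [0, -0.2, 0.21, -0.08, -0.32], [0, -0.25, 0.26, -0.1, -0.4], [0, -0.3, 0.32, -0.12, -0.48], [0, -0.35, 0.37, -0.14, -0.56], [0, -0.4, 0.42, -0.15, -0.64]]]'

```text
time_s: 0.77
tcp_pos: [0.3315, -0.3814, 0.3027]
eef_rot: [-179.9, -0.0, -107.1]
contact_force: [1.4, -0.5, 0.4]
gripper_width: 0.0875
gripper_force: 0.0
```

```bash
python3 - <<'E'
from h import *
plan((.46,-.118,.30),-30.2)
E
```

```text
now 0.7667 [ 0.3315 -0.3814  0.3027] [-1.7993e+02 -2.0000e-02 -1.0708e+02] F [ 1.4 -0.5  0.4] w 0.0875 j [-27.   2. -13.   0. -75.  10.]
shares [-0.579  -0.091   0.0052] turn -0.8945
```

Call:
play_rows --rows '[[[0, -0.07, -0.01, 0, -0.08], [0, -0.14, -0.02, 0, -0.16], [0, -0.21, -0.03, 0, -0.24], [0, -0.29, -0.04, 0, -0.32], [0, -0.36, -0.06, 0, -0.4], [0, -0.43, -0.07, 0, -0.48], [0, -0.5, -0.08, 0, -0.56], [0, -0.57, -0.09, 0, -0.64]]]'

```text
time_s: 1.43
tcp_pos: [0.4595, -0.1226, 0.3015]
eef_rot: [-180.0, 0.0, -52.1]
contact_force: [0.4, -0.7, -0.0]
gripper_width: 0.0877
gripper_force: 0.0
```

Call:
play_rows --rows '[[[0, 0, 0, 0, -0.08], [0, 0, 0, 0, -0.16], [0, 0, 0, 0, -0.22], [0, 0, 0, 0, -0.22], [0, 0, 0, 0, -0.22], [0, 0, 0, 0, -0.22], [0, 0, 0, 0, -0.22], [0, 0, 0, 0, -0.22]]]'

```text
time_s: 2.1
tcp_pos: [0.4592, -0.1246, 0.3016]
eef_rot: [-180.0, 0.0, -33.6]
contact_force: [-0.3, -0.6, -0.3]
gripper_width: 0.0875
gripper_force: 0.0
```

```bash
python3 - <<'E'
from h import *
plan((.46,-.118,.30),-30.2)
i=r.camera_info("wrist"); print(i)
cv2.imwrite("pics/w1.png",r.capture("wrist")[:,:,::-1])
E
```

```text
now 2.1 [ 0.4592 -0.1246  0.3016] [-180.      0.    -33.62] F [-0.3 -0.6 -0.3] w 0.0875 j [  9.  -1. -16.  -0. -75.  48.]
shares [-0.006  -0.0119  0.0031] turn -0.0398
{'fovy': 70.56645797070887, 'cx': 320.6950708928008, 'cy': 237.8511450161063, 'k1': -0.06152053985976237, 'pose': array([[-5.54195368e-01, -8.05258877e-01, -2.10773894e-01,
         5.15622479e-01],
       [-8.32386360e-01,  5.35931484e-01,  1.41104191e-01,
        -1.61601286e-01],
       [-6.65036265e-04,  2.53644604e-01, -9.67297252e-01,
         4.59719104e-01],
       [ 0.00000000e+00,  0.00000000e+00,  0.00000000e+00,
         1.00000000e+00]])}
```

View pics/w1.png

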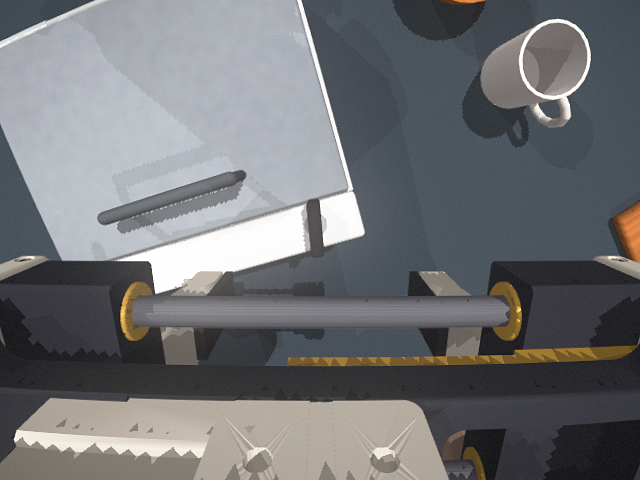

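The wrist view shows the right wing at about (313,228), nearly vertical in the picture. The bar runs from (102,218) to (241,175), and the mug is far off at (540,65).

```bash
python3 - <<'E'
from h import *
im=cv2.imread("pics/w1.png")
print("bar",onz("wrist",[(104,217),(240,175),(172,196)],.174).round(4).tolist())
p,rc=blob(im,(296,185,340,268),70); print(rc,len(p))
print("R wing",onz("wrist",cv2.boxPoints(rc),.16).round(4).tolist(),onz("wrist",[rc[0]],.158))
print("corner FR, and cover corner",onz("wrist",[(365,235)],.132).round(4).tolist())
E
```

```text
bar [[0.5749, 0.0285, 0.174], [0.5359, -0.0938, 0.174], [0.5545, -0.0346, 0.174]]
((322.0, 241.5), (5.0, 0.0), -90.0) 6
R wing [[0.4448, -0.1156, 0.16], [0.4448, -0.1156, 0.16], [0.4488, -0.1183, 0.16], [0.4488, -0.1183, 0.16]] [[ 0.44633298 -0.11664999  0.158     ]]
corner FR, and cover corner [[0.4222, -0.1522, 0.132]]
```

```bash
python3 - <<'E'
from h import *
im=cv2.imread("pics/w1.png")
for t in (90,110):
    p,rc=blob(im,(296,185,345,262),t); print(t,rc,len(p)); b=onz("wrist",cv2.boxPoints(rc),.16)
    print(b.round(4).tolist(),b.mean(0))
plan((.46,-.12,.20),-30.5)
plan((.46,-.12,.140),-30.5)
E
```

```text
90 ((318.685546875, 232.57772827148438), (35.10770034790039, 65.0038070678711), 11.944175720214844) 834
[[0.4453, -0.0856, 0.16], [0.4875, -0.1293, 0.16], [0.4652, -0.1512, 0.16], [0.4217, -0.1083, 0.16]] [ 0.45492552 -0.11859495  0.16      ]
110 ((320.0, 230.0), (62.0, 48.0), 90.0) 1317
[[0.4922, -0.1194, 0.16], [0.4686, -0.1548, 0.16], [0.4198, -0.1236, 0.16], [0.4445, -0.0864, 0.16]] [ 0.45625579 -0.12104632  0.16      ]
now 2.15 [ 0.4592 -0.1246  0.3016] [-180.      0.    -33.59] F [-0.3 -0.3 -0.9] w 0.0873 j [  9.  -1. -16.  -0. -75.  48.]
shares [-0.0038 -0.0085  0.2031] turn -0.036
now 2.15 [ 0.4592 -0.1246  0.3016] [-180.      0.    -33.59] F [-0.3 -0.3 -0.9] w 0.0873 j [  9.  -1. -16.  -0. -75.  48.]
shares [-0.0038 -0.0085  0.3231] turn -0.036
```

Call:
play_rows --rows '[[[0, 0, -0.01, 0.05, -0.02], [0, 0, -0.01, 0.11, -0.04], [0, 0, -0.01, 0.17, -0.04], [0, 0, -0.01, 0.22, -0.04], [0, 0, -0.01, 0.26, -0.04], [0, 0, -0.01, 0.29, -0.04], [0, 0, -0.01, 0.31, -0.04], [0, 0, -0.01, 0.32, -0.04]]]'

```text
time_s: 2.82
tcp_pos: [0.4615, -0.1204, 0.1403]
eef_rot: [179.9, 0.1, -30.1]
contact_force: [-0.0, 0.7, 0.2]
gripper_width: 0.0876
gripper_force: 0.0
```

Call:
play_rows --rows '[[[0.5, 0, 0, 0, 0], [0.7, 0, 0, 0, 0], [0.85, 0, 0, 0, 0], [1, 0, 0, 0, 0], [1, 0, 0, 0, 0], [1, 0, 0, 0, 0], [1, 0, 0, 0, 0], [1, 0, 0, 0, 0]]]' --squeeze 15

```text
time_s: 3.48
tcp_pos: [0.4621, -0.1202, 0.1417]
eef_rot: [-180.0, -0.0, -30.1]
contact_force: [0.5, -0.1, -0.1]
gripper_width: 0.0398
gripper_force: 0.0
```

```bash
python3 - <<'E'
from h import *
plan((.46,-.12,.140),-97.5-3)
cv2.imwrite("pics/t2.png",cv2.resize(r.capture("top")[180:400,200:500,::-1],None,fx=2,fy=2))
E
```

```text
now 3.4833 [ 0.4621 -0.1202  0.1417] [-1.7999e+02 -1.0000e-02 -3.0070e+01] F [ 0.5 -0.1 -0.1] w 0.0398 j [  9.   6. -30.  -0. -53.  51.]
shares [-0.0039  0.0018  0.0034] turn 0.8195
```

Fingers are still closing; I'll keep closing.

Call:
play_rows --rows '[[[1, 0, 0, 0, 0], [1, 0, 0, 0, 0], [1, 0, 0, 0, 0], [1, 0, 0, 0, 0], [1, 0, 0, 0, 0], [1, 0, 0, 0, 0], [1, 0, 0, 0, 0], [1, 0, 0, 0, 0]]]'

```text
time_s: 4.2
tcp_pos: [0.4623, -0.1201, 0.1416]
eef_rot: [-180.0, -0.0, -30.1]
contact_force: [1.9, 2.2, -0.1]
gripper_width: 0.012
gripper_force: 15.0
```

Call:
play_rows --rows '[[[1, 0, 0, 0, 0.06], [1, 0, 0, 0, 0.12], [1, 0, 0, 0, 0.18], [1, 0, 0, 0, 0.24], [1, 0, 0, 0, 0.3], [1, 0, 0, 0, 0.36], [1, 0, 0, 0, 0.42], [1, 0, 0, 0, 0.48]]]'

```text
time_s: 4.87
tcp_pos: [0.4605, -0.1214, 0.1415]
eef_rot: [179.8, -0.0, -71.6]
contact_force: [-4.4, -4.8, 3.5]
gripper_width: 0.0117
gripper_force: 15.0
```

Call:
play_rows --rows '[[[1, 0, 0, 0, 0.06], [1, 0, 0, 0, 0.12], [1, 0, 0, 0, 0.17], [1, 0, 0, 0, 0.22], [1, 0, 0, 0, 0.25], [1, 0, 0, 0, 0.27], [1, 0, 0, 0, 0.28], [1, 0, 0, 0, 0.28]]]'

```text
time_s: 5.53
tcp_pos: [0.4592, -0.1216, 0.1415]
eef_rot: [179.7, -0.1, -95.5]
contact_force: [-8.4, -4.1, 8.4]
gripper_width: 0.0119
gripper_force: 15.0
```

```bash
python3 - <<'E'
from h import *
plan((.46,-.12,.140),-100.5); print(r.get_state()["moment"])
E
```

```text
now 5.5333 [ 0.4592 -0.1216  0.1415] [ 1.797e+02 -1.400e-01 -9.546e+01] F [-8.4 -4.1  8.4] w 0.0119 j [  9.   6. -31.   0. -54. -15.]
shares [-0.0033 -0.0013  0.003 ] turn 0.0586
[-1.27251526  3.04176343 -0.00854188]
```

Call:
play_rows --rows '[[[1, -0.002, -0.001, 0, 0.01], [1, -0.003, -0.001, 0, 0.02], [1, -0.003, -0.001, 0, 0.03], [1, -0.003, -0.001, 0, 0.04], [1, -0.003, -0.001, 0, 0.04], [1, -0.003, -0.001, 0, 0.04], [1, -0.003, -0.001, 0, 0.04], [1, -0.003, -0.001, 0, 0.04]]]'

```text
time_s: 6.2
tcp_pos: [0.4591, -0.1214, 0.1415]
eef_rot: [179.6, -0.3, -98.8]
contact_force: [-9.3, -10.6, 8.7]
gripper_width: 0.012
gripper_force: 15.1
```

```bash
python3 - <<'E'
from h import *
plan((.46,-.12,.140),-100.5); print(r.get_state()["moment"])
E
```

```text
now 6.2 [ 0.4591 -0.1214  0.1415] [179.64  -0.28 -98.81] F [ -9.3 -10.6   8.7] w 0.012 j [  9.   6. -31.   0. -54. -18.]
shares [-0.003  -0.0014  0.0029] turn 0.0196
[-4.01550136  3.45413226  0.26365462]
```

Call:
play_rows --rows '[[[0.8, 0, 0, 0, 0], [0.6, 0, 0, 0, 0], [0.4, 0, 0, 0, 0], [0.2, 0, 0, 0, 0], [0, 0, 0, 0, 0], [0, 0, 0, 0, 0], [0, 0, 0, 0, 0], [0, 0, 0, 0, 0]]]'

```text
time_s: 6.87
tcp_pos: [0.4628, -0.1187, 0.1416]
eef_rot: [180.0, -0.0, -98.8]
contact_force: [0.2, -0.7, 1.1]
gripper_width: 0.0582
gripper_force: 0.0
```

Call:
play_rows --rows '[[[0, 0, 0, -0.05, 0], [0, 0, 0, -0.1, 0], [0, 0, 0, -0.15, 0], [0, 0, 0, -0.2, 0], [0, 0, 0, -0.22, 0], [0, 0, 0, -0.22, 0], [0, 0, 0, -0.22, 0], [0, 0, 0, -0.22, 0]]]'

```text
time_s: 7.53
tcp_pos: [0.4621, -0.1187, 0.2505]
eef_rot: [179.9, 0.0, -98.8]
contact_force: [-0.7, 0.5, -0.8]
gripper_width: 0.0876
gripper_force: 0.0
```

```bash
python3 - <<'E'
from h import *
plan((.5275,.0975,.25),-27.5)
cv2.imwrite("pics/t3.png",cv2.resize(r.capture("wrist")[:,:,::-1],None,fx=1,fy=1))
E
```

```text
now 7.5333 [ 0.4621 -0.1187  0.2505] [179.91   0.   -98.83] F [-0.7  0.5 -0.8] w 0.0876 j [  9.   1. -21.  -0. -68. -18.]
shares [-0.4473 -0.0629  0.0008] turn -0.83
```

View pics/t3.png

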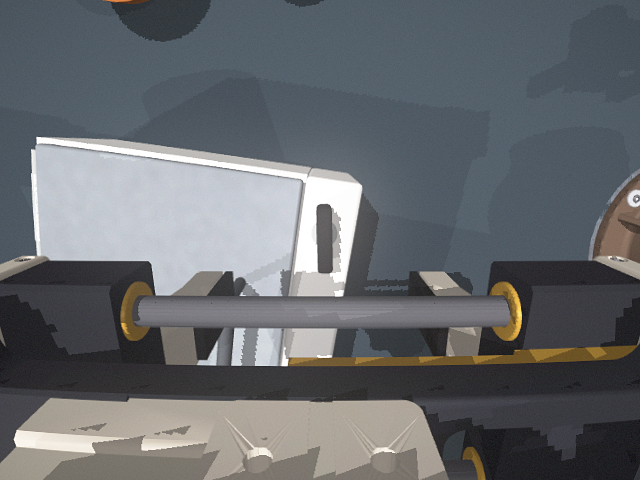

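The right wing, from about (324,205) to (326,272), now lies along the housing's y, which is its end stop. On to the left knob.

Call:
play_rows --rows '[[[0, -0.06, -0.01, 0, -0.08], [0, -0.12, -0.02, 0, -0.16], [0, -0.18, -0.03, 0, -0.24], [0, -0.24, -0.04, 0, -0.32], [0, -0.3, -0.05, 0, -0.4], [0, -0.36, -0.05, 0, -0.48], [0, -0.41, -0.06, 0, -0.56], [0, -0.45, -0.06, 0, -0.64]]]'

```text
time_s: 8.25
tcp_pos: [0.5271, 0.1007, 0.2501]
eef_rot: [179.9, 0.0, -43.4]
contact_force: [0.4, -0.6, 0.4]
gripper_width: 0.0875
gripper_force: 0.0
```

Call:
play_rows --rows '[[[0, 0, 0, 0, -0.08], [0, 0, 0, 0, -0.16], [0, 0, 0, 0, -0.19], [0, 0, 0, 0, -0.19], [0, 0, 0, 0, -0.19], [0, 0, 0, 0, -0.19], [0, 0, 0, 0, -0.19], [0, 0, 0, 0, -0.19]]]'

```text
time_s: 8.92
tcp_pos: [0.5269, 0.0988, 0.2514]
eef_rot: [180.0, 0.0, -27.6]
contact_force: [0.5, 0.4, 1.0]
gripper_width: 0.0876
gripper_force: 0.0
```

```bash
python3 - <<'E'
from h import *
plan((.528,.098,.1415),-27.5)
E
```

```text
now 8.9167 [0.5269 0.0988 0.2514] [179.99   0.   -27.55] F [0.5 0.4 1. ] w 0.0876 j [ 32.   7. -15.   0. -69.  31.]
shares [0.0028 0.0003 0.2199] turn -0.0006
```

Call:
play_rows --rows '[[[0, 0, 0, 0.05, 0], [0, 0.002, 0, 0.1, 0], [0, 0.002, 0, 0.14, 0], [0, 0.002, 0, 0.17, 0], [0, 0.002, 0, 0.19, 0], [0, 0.002, 0, 0.21, 0], [0, 0.002, 0, 0.22, 0], [0.3, 0.002, 0, 0.22, 0]]]'

```text
time_s: 9.58
tcp_pos: [0.5274, 0.0983, 0.1408]
eef_rot: [179.9, 0.0, -27.5]
contact_force: [0.6, -0.5, -0.7]
gripper_width: 0.0848
gripper_force: 0.0
```

Call:
play_rows --rows '[[[0.7, 0, 0, 0, 0], [1, 0, 0, 0, 0], [1, 0, 0, 0, 0], [1, 0, 0, 0, 0], [1, 0, 0, 0, 0], [1, 0, 0, 0, 0], [1, 0, 0, 0, 0], [1, 0, 0, 0, 0]]]'

```text
time_s: 10.25
tcp_pos: [0.5278, 0.0985, 0.1416]
eef_rot: [-180.0, -0.0, -27.5]
contact_force: [0.3, 0.7, 0.1]
gripper_width: 0.033
gripper_force: 0.0
```

Call:
play_rows --rows '[[[1, 0, 0, 0, 0], [1, 0, 0, 0, 0], [1, 0, 0, 0, 0], [1, 0, 0, 0, 0], [1, 0, 0, 0, 0], [1, 0, 0, 0, 0], [1, 0, 0, 0, 0], [1, 0, 0, 0, 0]]]'

```text
time_s: 10.92
tcp_pos: [0.5289, 0.1006, 0.1416]
eef_rot: [-179.8, -0.0, -27.5]
contact_force: [1.5, 7.3, -3.2]
gripper_width: 0.0117
gripper_force: 15.0
```

Call:
play_rows --rows '[[[1, 0, -0.004, 0, 0.06], [1, 0, -0.004, 0, 0.12], [1, 0, -0.004, 0, 0.18], [1, 0, -0.004, 0, 0.24], [1, 0, -0.004, 0, 0.3], [1, 0, -0.004, 0, 0.36], [1, 0, -0.004, 0, 0.42], [1, 0, -0.004, 0, 0.48]]]'

```text
time_s: 11.58
tcp_pos: [0.5283, 0.1001, 0.1416]
eef_rot: [180.0, -0.0, -69.0]
contact_force: [-2.0, 0.2, 2.7]
gripper_width: 0.012
gripper_force: 15.0
```

Call:
play_rows --rows '[[[1, 0, 0, 0, 0.06], [1, 0, 0, 0, 0.12], [1, 0, 0, 0, 0.18], [1, 0, 0, 0, 0.23], [1, 0, 0, 0, 0.27], [1, 0, 0, 0, 0.3], [1, 0, 0, 0, 0.32], [1, 0, 0, 0, 0.32]]]'

```text
time_s: 12.25
tcp_pos: [0.5278, 0.1001, 0.1416]
eef_rot: [179.9, -0.0, -96.3]
contact_force: [-5.3, 0.5, 5.5]
gripper_width: 0.0118
gripper_force: 15.0
```

```bash
python3 - <<'E'
from h import *
plan((.528,.098,.1415),-100); print(r.get_state()["moment"])
E
```

```text
now 12.25 [0.5278 0.1001 0.1416] [ 1.7991e+02 -3.0000e-02 -9.6330e+01] F [-5.3  0.5  5.5] w 0.0118 j [ 32.  12. -23.  -0. -55. -38.]
shares [ 0.004  -0.0009  0.0001] turn 0.0427
[ 0.26229939  2.11068289 -0.04679585]
```

Call:
play_rows --rows '[[[1, 0, 0, 0, 0.01], [1, 0, 0, 0, 0.02], [1, 0, 0, 0, 0.03], [1, 0, 0, 0, 0.035], [1, 0, 0, 0, 0.035], [1, 0, 0, 0, 0.035], [1, 0, 0, 0, 0.035], [1, 0, 0, 0, 0.035]]]'

```text
time_s: 12.92
tcp_pos: [0.5278, 0.1, 0.1416]
eef_rot: [179.9, -0.1, -99.2]
contact_force: [-5.4, 0.4, 5.8]
gripper_width: 0.012
gripper_force: 15.2
```

```bash
python3 - <<'E'
from h import *
plan((.528,.098,.1415),-100); print(r.get_state()["moment"])
E
```

```text
now 12.9167 [0.5278 0.1    0.1416] [ 1.7992e+02 -5.0000e-02 -9.9150e+01] F [-5.4  0.4  5.8] w 0.012 j [ 32.  12. -23.  -0. -55. -41.]
shares [ 0.0038 -0.0011  0.0001] turn 0.0099
[0.21085791 2.13708777 0.35620157]
```

Call:
play_rows --rows '[[[0.8, 0, 0, 0, 0], [0.6, 0, 0, 0, 0], [0.4, 0, 0, 0, 0], [0.2, 0, 0, 0, 0], [0, 0, 0, 0, 0], [0, 0, 0, 0, 0], [0, 0, 0, 0, 0], [0, 0, 0, 0, 0]]]'

```text
time_s: 13.58
tcp_pos: [0.5287, 0.1003, 0.1415]
eef_rot: [-180.0, -0.0, -99.3]
contact_force: [0.4, 0.4, -0.6]
gripper_width: 0.0585
gripper_force: 0.0
```

Call:
play_rows --rows '[[[0, 0, 0, -0.05, 0], [0, 0, 0, -0.1, 0], [0, 0, 0, -0.15, 0], [0, 0, 0, -0.2, 0], [0, 0, 0, -0.24, 0], [0, 0, 0, -0.27, 0], [0, 0, 0, -0.27, 0], [0, 0, 0, -0.27, 0]]]'

```text
time_s: 14.25
tcp_pos: [0.5289, 0.1005, 0.2773]
eef_rot: [-179.9, 0.1, -99.3]
contact_force: [-0.6, 0.1, -1.1]
gripper_width: 0.0878
gripper_force: 0.0
```

```bash
python3 - <<'E'
from h import *
plan((.556,-.031,.27),-107.3)
cv2.imwrite("pics/w4.png",r.capture("wrist")[:,:,::-1])
E
```

```text
now 14.25 [0.5289 0.1005 0.2773] [-1.7992e+02  8.0000e-02 -9.9250e+01] F [-0.6  0.1 -1.1] w 0.0878 j [ 32.   6. -12.  -0. -72. -41.]
shares [ 0.2508 -0.0957  0.0143] turn 0.0936
```

View pics/w4.png

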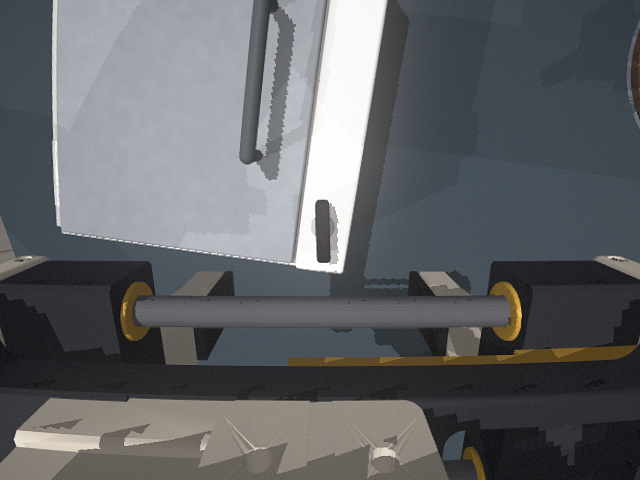

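The left wing, from about (322,200) to (323,262), is also at its stop. The bar's left end is at (250,157). Moving over the bar.

Call:
play_rows --rows '[[[0, 0.05, -0.02, 0, 0.03], [0, 0.1, -0.04, 0, 0.06], [0, 0.15, -0.06, 0.01, 0.09], [0, 0.19, -0.08, 0.01, 0.09], [0, 0.22, -0.09, 0.01, 0.09], [0, 0.24, -0.1, 0.01, 0.09], [0, 0.25, -0.1, 0.01, 0.09], [0, 0.25, -0.1, 0.01, 0.09]]]'

```text
time_s: 14.97
tcp_pos: [0.5575, -0.0318, 0.2708]
eef_rot: [179.9, -0.0, -107.1]
contact_force: [-0.6, 0.2, -0.0]
gripper_width: 0.0878
gripper_force: 0.0
```

```bash
python3 - <<'E'
from h import *
i=r.camera_info("wrist")
plan((.556,-.031,.156),-107.3)
cv2.imwrite("pics/w5.png",r.capture("wrist")[:,:,::-1])
E
```

```text
now 14.9667 [ 0.5575 -0.0318  0.2708] [ 1.7993e+02 -4.0000e-02 -1.0706e+02] F [-0.6  0.2 -0. ] w 0.0878 j [ 17.   8. -10.  -0. -72. -34.]
shares [-0.0008  0.0031  0.2295] turn 0.0028
```

View pics/w5.png

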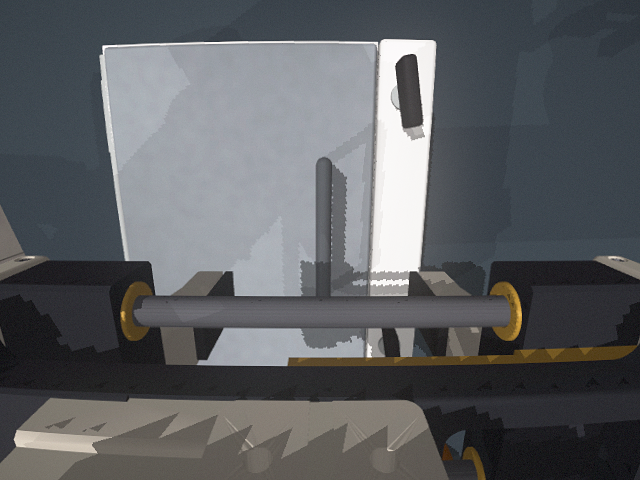

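The bar is vertical at column 323, midway between the fingers, so I'll descend and grip.

Call:
play_rows --rows '[[[0, 0, 0.001, 0.05, 0], [0, 0, 0.002, 0.1, 0], [0, 0, 0.003, 0.14, 0], [0, 0, 0.003, 0.17, 0], [0, 0, 0.003, 0.2, 0], [0, 0, 0.003, 0.22, 0], [0, 0, 0.003, 0.23, 0], [0.3, 0, 0.003, 0.23, 0]]]'

```text
time_s: 15.68
tcp_pos: [0.556, -0.0302, 0.1557]
eef_rot: [179.9, -0.0, -106.9]
contact_force: [-1.1, -0.2, 1.0]
gripper_width: 0.085
gripper_force: 0.0
```

Call:
play_rows --rows '[[[0.6, 0, 0, 0, 0], [0.9, 0, 0, 0, 0], [1, 0, 0, 0, 0], [1, 0, 0, 0, 0], [1, 0, 0, 0, 0], [1, 0, 0, 0, 0], [1, 0, 0, 0, 0], [1, 0, 0, 0, 0]]]' --squeeze 20

```text
time_s: 16.35
tcp_pos: [0.5565, -0.0307, 0.1566]
eef_rot: [-180.0, 0.0, -107.0]
contact_force: [-0.0, 0.2, 0.4]
gripper_width: 0.0333
gripper_force: 0.0
```

Call:
play_rows --rows '[[[1, 0, 0, 0, 0], [1, 0, 0, 0, 0], [1, 0, 0, 0, 0], [1, 0, 0, 0, 0], [1, 0, 0, 0, 0], [1, 0, 0, 0, 0], [1, 0, 0, 0, 0], [1, 0, 0, 0, 0]]]'

```text
time_s: 17.02
tcp_pos: [0.5559, -0.0306, 0.1564]
eef_rot: [179.9, -0.0, -107.0]
contact_force: [-4.5, 1.8, 3.5]
gripper_width: 0.0113
gripper_force: 20.0
```

```bash
python3 - <<'E'
from h import *
s=r.get_state(); p=s["tcp_pos"]; a=np.radians(-17.3)
for th in np.radians([5,10,15,20,25,30,35,40,45]):
    dx=-.184*np.cos(th)+.046*np.sin(th)+.184; dz=.184*np.sin(th)+.046*np.cos(th)-.046
    R=Ro.from_euler("xyz",s["eef_rot"],degrees=True).as_matrix()
    print(np.degrees(th).round(),(R.T@np.array([dx*np.cos(a),dx*np.sin(a),dz])/.5).round(3))
plan(p,-107.3)
E
```

```text
5.0 [ 0.    -0.009 -0.032]
10.0 [ 0.    -0.022 -0.063]
15.0 [ 0.    -0.036 -0.092]
20.0 [ 0.    -0.054 -0.12 ]
25.0 [ 0.    -0.073 -0.147]
30.0 [ 0.001 -0.095 -0.172]
35.0 [ 0.001 -0.119 -0.195]
40.0 [ 0.001 -0.145 -0.215]
45.0 [ 0.001 -0.173 -0.233]
now 17.0167 [ 0.5559 -0.0306  0.1564] [ 1.7994e+02 -1.0000e-02 -1.0699e+02] F [-4.5  1.8  3.5] w 0.0113 j [ 17.  13. -20.  -0. -57. -34.]
shares [0. 0. 0.] turn 0.0036
```

Call:
play_rows --rows '[[[1, 0, -0.004, -0.016, 0], [1, 0, -0.009, -0.032, 0], [1, 0, -0.015, -0.048, 0], [1, 0, -0.022, -0.063, 0], [1, 0, -0.029, -0.078, 0], [1, 0, -0.036, -0.092, 0], [1, 0, -0.045, -0.106, 0], [1, 0, -0.054, -0.12, 0]]]'

```text
time_s: 17.68
tcp_pos: [0.5807, -0.0384, 0.2172]
eef_rot: [179.8, -0.0, -107.0]
contact_force: [-8.9, 5.0, 0.9]
gripper_width: 0.0112
gripper_force: 20.0
```

```bash
python3 - <<'E'
from h import *
p0=np.array([.5565,-.0307,.1566]); a=np.radians(-17.3); d=.173*.5
plan(p0+[d*np.cos(a),d*np.sin(a),.1165],-107); print(r.get_state()["gripper_force"])
E
```

```text
now 17.6833 [ 0.5807 -0.0384  0.2172] [ 1.798e+02 -2.000e-02 -1.070e+02] F [-8.9  5.   0.9] w 0.0112 j [ 15.  12. -12.  -0. -66. -32.]
shares [ 0.0004 -0.1217 -0.1122] turn -0.0
20.011461228132248
```

Call:
play_rows --rows '[[[1, 0, -0.009, -0.014, 0], [1, 0, -0.019, -0.027, 0], [1, 0, -0.03, -0.04, 0], [1, 0, -0.041, -0.052, 0], [1, 0, -0.053, -0.064, 0], [1, 0, -0.065, -0.075, 0], [1, 0, -0.078, -0.085, 0], [1, 0, -0.091, -0.095, 0]]]'

```text
time_s: 18.35
tcp_pos: [0.6245, -0.052, 0.2671]
eef_rot: [179.9, -0.0, -107.0]
contact_force: [-12.7, 6.8, 12.2]
gripper_width: 0.0113
gripper_force: 20.0
```

Call:
play_rows --rows '[[[1, 0, -0.01, -0.006, 0], [1, 0, -0.019, -0.012, 0], [1, 0, -0.026, -0.017, 0], [1, 0, -0.028, -0.018, 0], [1, 0, -0.028, -0.018, 0], [1, 0, -0.028, -0.018, 0], [1, 0, -0.028, -0.018, 0], [1, 0, -0.028, -0.018, 0]]]'

```text
time_s: 19.02
tcp_pos: [0.6388, -0.0565, 0.2765]
eef_rot: [-179.9, -0.0, -107.0]
contact_force: [-9.3, 3.2, 12.5]
gripper_width: 0.0116
gripper_force: 20.0
```

```bash
python3 - <<'E'
from h import *
p0=np.array([.5559,-.0306,.1564]); a=np.radians(-17.3)
s=r.get_state(); v=s["tcp_pos"]-p0; dx=v[0]*np.cos(a)+v[1]*np.sin(a)
# bar angle about hinge from measured travel
b=np.array([-.184+dx,.046+v[2]]); print("travel",dx,v[2],"angle",np.degrees(np.arctan2(b[1],-b[0])-np.arctan2(.046,.184)),"rad",np.hypot(*b),"nominal",np.hypot(.184,.046))
print(s["contact_force"],s["gripper_force"],s["gripper_width"])
cv2.imwrite("pics/s6.png",r.capture("side")[:,:,::-1])
E
```

```text
travel 0.08682540839415666 0.12008336517340953 angle 45.63205571981237 rad 0.19242293377112446 nominal 0.18966285877841238
[-9.30878039  3.20569719 12.46708373] 19.990447014570236 0.0116194452341574
```

View pics/s6.png

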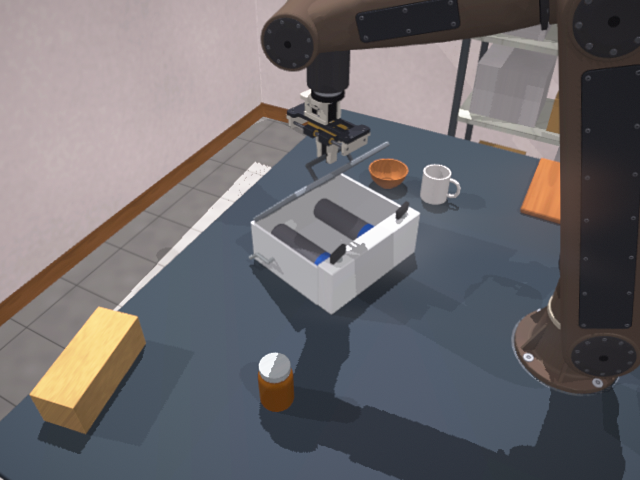

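The side view shows the cover raised with the bar in the fingers. Its front-right corner is at (388,145), both wings lie across the deck, and the mug, jar and bowl are in place. One hold call to settle, then a check of the angle.

Call:
play_rows --rows '[[[1, 0, 0, 0, 0], [1, 0, 0, 0, 0], [1, 0, 0, 0, 0], [1, 0, 0, 0, 0], [1, 0, 0, 0, 0], [1, 0, 0, 0, 0], [1, 0, 0, 0, 0], [1, 0, 0, 0, 0]]]'

```text
time_s: 19.73
tcp_pos: [0.6388, -0.0565, 0.2765]
eef_rot: [-179.9, -0.0, -107.0]
contact_force: [-9.8, 3.7, 11.1]
gripper_width: 0.0109
gripper_force: 20.0
```

```bash
python3 - <<'E'
from h import *
a=-17.3; Rz=Ro.from_euler("z",a,degrees=True).as_matrix()
H=np.array([.556,-.0306,.126])+Rz@[.184,0,0]   # hinge point
o,d=ray("side",[(388,145)]); o=Rz.T@(o-H); d=Rz.T@d[0]
p=o+d*((-.156-o[1])/d[1]); print("corner in hinge frame",p,"angle",np.degrees(np.arctan2(p[2],-p[0])),"len",np.hypot(p[0],p[2]))
s=r.get_state(); print(s["time_s"],s["tcp_pos"],s["contact_force"],s["qd"].round(2),s["gripper_force"])
E
```

```text
corner in hinge frame [-0.15728649 -0.156       0.1537372 ] angle 44.346190614345325 len 0.2199412823017902
19.7333 [ 0.63875465 -0.05652236  0.27647543] [-9.83373888  3.71276957 11.07350169] [-0.05 -0.03  0.06  0.07  0.07  0.1 ] 19.990592747926712
```

Two independent estimates put the cover at 44–46°, held steadily, so I'm handing in.

```bash
python3 -c "
from plant import r
print(r.close_job())"
```

```text
the job is handed in; nothing more can be done
None
```

I turned both knobs clockwise to their end stops with the cover still shut, then raised the cover to about 45° (measured 44–46°) and handed the job in at about 20 s with the gripper still holding it; no verdict came back.

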